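# Lock the stylus drawer with its hasp and pin

### The arm

A 6-joint arm with a two-finger parallel gripper is mounted at the origin on the work surface. World frame = base frame: x ahead of the robot, y to its left, z up, the work surface at z = 0. Lengths are in m, angles in rad, forces in N, time in s.
With the tool pointing down it reaches from about 0.3 to 0.775 m from the base axis. Payload 14.6 kg.
Tool frame: the origin (TCP) lies midway between the tips of the shut fingers; the grasp point (between the pads) lies 19 mm behind it (ctrl.pinch_z is the distance from the TCP to the grasp point, in m); z points along the fingers, y is the line along which they close (so a half turn about z gives the same grasp; the last joint's range is limited). The gripper opens to 94 mm and grips with 3 to 60 N. Pads are 16 mm wide; open, the fingers measure 119 mm over their backs; the gripper's body (75 mm by 177 mm) begins 78 mm behind the grasp point.
Start: joints at [1.053, 0.3, 1.521, -0, 1.321, -0.067], TCP at [0.24, 0.495, 0.205] pointing down, gripper open.
Joint ranges: [-3.03, 3.03], [-0.79, 2.21], [0.23, 2.52], [-1.04, 4.18], [0, 3.07], [-2.55, 2.55]. Speed limits (rad/s): [2.22, 2.22, 2.57, 3.14, 3.14, 3.14].

### API

Orientations are given as [roll, pitch, yaw] about the fixed x, y, z axes, in that order (R = Rz(yaw) Ry(pitch) Rx(roll)).
In Python, from station import ctrl gives the robot as it stands.
- The arm moves only by the tool jog_arm, never from a script. Its argument "motion" is a list of rows, each a list of 7 numbers: the shift along the tool's x, y, z in m, then the turn, a rotation vector about the tool's x, y, z in rad, then the opening, from -1 (shut) to 1 (fully open). In form: [[tx, ty, tz, rx, ry, rz, gripper], ...]. A call has 1 to 5 rows; each row shifts and turns the commanded pose from where the row before left it, along the tool's axes as they then stand; what a row does not reach is not made up. A row lasts 1/10 s, in which the tool goes at most 50 mm and 8.59 degrees, less where a joint would pass 70% of its speed; a pose out of reach is approached as far as the arm can. A call is refused whole if a number of a shift passes 0.05 or a number of a turn 0.15, either way. A call with a gripper value outside its range is refused whole. The fingers move at their own pace and stop on an object; "squeeze" is the grip in N (left out, the last holds). Time passes only in rows, so rows that do not move let the fingers close. It gives the time, the measured TCP pose, the force, the opening and the grip force at its end, in the units of the state.
- ctrl.get_obs(): the state, without advancing time (a new reading comes with each control period).
- ctrl.camera(name): name is "scene" or "top"; returns the picture (480x640x3 uint8, red, green, blue); there is no depth.
- ctrl.camera_model(name): a dict with "intrinsics" (3x3 intrinsics, pixels), "rvec" (rotation vector, rad) and "tvec" (3), from world to camera coordinates, as OpenCV has them. Camera axes: x right, y down, z forward; pixel columns grow to the right and rows downward; lengths in m; the calibration is good to about 2 mm. A picture is of the moment at which its call begins. camera_model takes no time and is no camera call.
- ctrl.hand_in(): hands the job in; it is judged then, once.
The state is a dict: "time_s": time; "qpos": joint angles; "joint_vel": joint speeds; "tau": joint torques, N m; "ee_pos": TCP position; "eef_rot": TCP orientation; "force": force on the tool from outside, world axes, zero at the start; "moment": the same for the moment, N m; "grip_width": finger opening in m; "grip_force": force on a finger pad.
Only numpy, scipy, OpenCV 4.12 (cv2) and the standard library are available. Lean on these libraries where they do the work, as an engineer would, in place of code of your own. Each camera call takes 0.05 s, during which the arm holds its last target. There are 200 camera calls.

### The job

Shut and lock the kit drawer: push the open drawer fully home until it catches, then swing the steel hasp over and down flat against the drawer front so that the staple sticks out through its slot, and then take the pin from the wooden block and drop it down through the staple's loop until its collar rests on the staple. Leave the funnel, the puck, the record lifter and the stylus guard where they are.

Things in the scene. Friction and masses are not known exactly. Their poses are not given: they have to be found in the camera images.
- chest: Fixed plain wooden chest, 290 mm wide (its y), 220 mm deep (its x), 135 mm high, with one drawer. Origin at the foot of the middle of its front face, on the table; its x points into the chest (the front looks along -x), z up. The front face is the plane x = 0 here, and the closed drawer's front is flush with it.
- drawer (a joint): How far the drawer is out, m; 0 = home, grows as it comes out along the chest's -x. It slides with about 2 N of friction; a spring catch resists (about 11 N of push in all) between 13 and 6 mm from home, and nearer than that pulls the drawer home and holds it.
- drawer_face (a point): Middle of the outer face of the drawer front, 90 mm above the table; moves with the drawer. Axes as the chest's. The front is a plywood panel 260 mm wide, from 18 to 118 mm above the table, bare but for the staple with its thin plate 60 mm wide in the middle, and two knobs (18 mm across, 20 mm out) 105 mm to either side, 42 mm above the table.
- staple_mid (a point): Inside the staple's loop, 21 mm out from the drawer front, 90 mm above the table, when the staple is in mid-travel; moves with the drawer. Axes as the chest's. The staple can stand up to 10 mm either way of this along the chest's y. Where it stands is not given: it must be felt or seen, or squeezed to a known place. It slides with about 3 N and stays where pushed.
- staple_plate (a point): Middle of the staple's slotted plate on the drawer front. The staple is a level steel U: two prongs stick 38 mm out of the drawer front, joined by a crossbar at the outer end, 19 mm wide outside. Bars 4 mm wide, 6 mm high (87 to 93 mm above the table). Its vertical opening is 11 mm wide (chest y) and ends 34 mm from the drawer front.
- hasp (a joint): Angle of the hasp, rad: 0 = hanging flat against the closed drawer front, 1.57 = sticking level out of the front, 3.14 = straight up, more = leaning back over the chest top. Its hinge is stiff (0.05 N m): it stays where it is left. It stops at 0 and at 4.3.
- hasp_hinge (a point): Middle of the hasp's hinge axis, which is level along the chest's y: 6 mm in front of the front face, 140 mm above the table. Axes as the chest's. The hasp is a steel plate 56 mm wide (along the hinge), 75 mm long from the hinge axis, 4 mm thick, with a slot 42 mm wide from 44 to 65 mm from the axis; it is solid from 2 to 44 mm.
- hasp_tip (a point): Middle of the hasp's free end, 75 mm from the hinge axis.
- pin_grip (a point): Middle of the upright round handle of the loose steel pin: handle 16 mm across and 36 mm high. Below the handle are a flat collar 22 mm across and 4 mm thick, then the shank, 8 mm across and 45 mm long. The collar's underside is 22 mm below this point, the shank's lower end 67 mm below. 35 to 70 g.
- pin_seat (a point): Centre of the underside of the pin's collar, on the pin's axis.
- block: Fixed wooden block 70 x 70 x 50 mm high with a 12 mm vertical hole in its middle, in which the pin stands with its collar on the top. Origin at the middle of the underside.
- funnel: Bystander: green plastic funnel standing mouth down, 90 mm across, 90 mm high. Origin at the middle of the underside.
- puck: Bystander: chrome spindle puck, 72 mm across, 34 mm high. Origin at the middle of the underside.
- lifter: Bystander: white nylon record lifter lying flat, 115 x 50 x 6 mm. Origin on the table under its handle.
- guard: Bystander: translucent stylus guard, an open box 34 x 26 x 20 mm. Origin at the middle of the underside.
Things that resemble listed ones, but are neither listed nor needed, are in the scene too. What is meant by the part that bears pin_grip is not turquoise, and is the smaller of those in its own colour.

How it is judged:
By the outcome, as a careful person would: the job done as asked, in the order asked, and still so for the second after the job is handed in, with the robot touching nothing.
It also fails if it takes over 70 s, if anything falls off the work surface, if the arm or the gripper's body presses on something with over 40 N, if the wrist force passes 120 N, or if a joint passes its speed limit or range.

## Working session

There is one attempt and no reset: what is moved stays moved. The work goes in short steps, Python scripts to look and compute and a tool call to move; the robot and the scene stay as the last step left them, time stands still between calls to the robot, and variables do not carry over. Pictures are saved under pics/ and viewed, at most 10 in all, crops included, and the job is handed in when it is done.

Besides the shell and the picture viewer there is one more tool, called as a command line: name --pt "numbers of a row" for each row, then --argument value for the rest. jog_arm: Moves the arm, as the interface text tells. Its arguments: {"type":"object","properties":{"motion":{"type":"array"},"squeeze":{"type":"number"}},"required":["motion"]}

```bash
mkdir -p pics
python3 - <<'E'
from station import ctrl
import cv2,numpy as np
for n in("scene","top"):
    im=ctrl.camera(n); cv2.imwrite(f"pics/{n}0.png",im[:,:,::-1]); m=ctrl.camera_model(n)
    R=cv2.Rodrigues(np.array(m["rvec"]))[0]; print(n,np.round(m["intrinsics"],1).tolist(),(-R.T@np.array(m["tvec"]).ravel()).round(3),R.round(2).tolist())
o=ctrl.get_obs();print(o["eef_rot"],o["ee_pos"],o["time_s"])
E
```

```text
scene [[526.0, 0.0, 311.3], [0.0, 526.0, 238.7], [0.0, 0.0, 1.0]] [ 0.821 -0.67   0.793] [[0.87, 0.49, -0.0], [0.37, -0.67, -0.65], [-0.32, 0.57, -0.76]]
top [[607.0, 0.0, 303.8], [0.0, 607.0, 242.3], [0.0, 0.0, 1.0]] [ 0.416 -0.174  1.091] [[-0.01, -1.0, -0.01], [-1.0, 0.01, -0.09], [0.09, 0.01, -1.0]]
[-3.14052071e+00 -6.08417281e-05  2.69082530e+00] [0.23951215 0.49484741 0.20492263] 0.1
```

View pics/scene0.png

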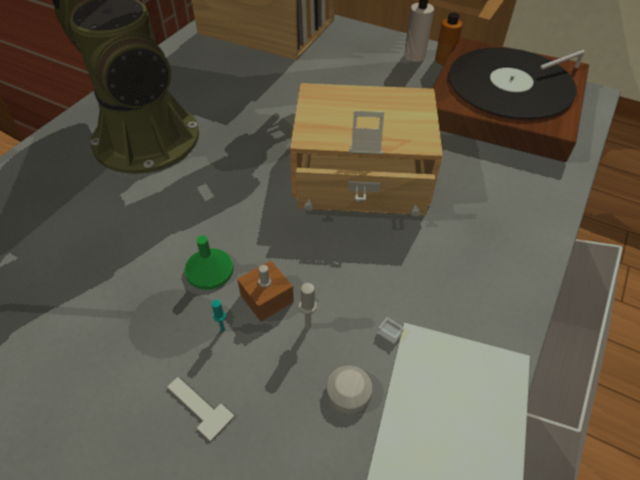

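View pics/top0.png

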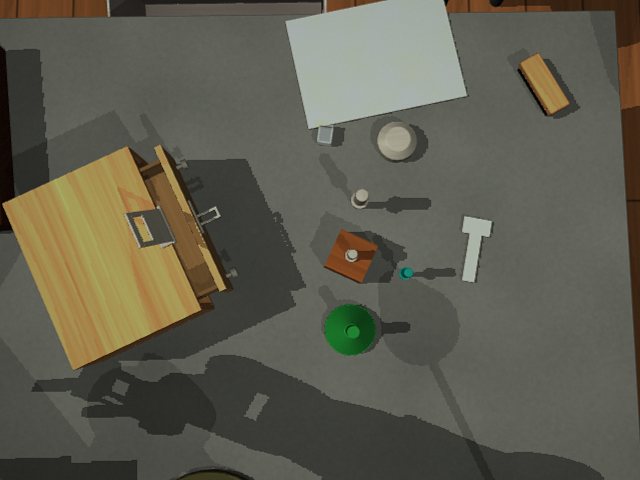

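Scene: the chest has its drawer open and the hasp laid back over the chest top (top 152,228). The staple is at top (208,214). Possible pins are a grey pin in the block (top 352,255; scene 264,275), a taller grey one standing on the table (top 360,198; scene 308,295) and a turquoise one (top 407,272; scene 218,310). I choose the smaller grey one, in the block, and will check it in a close crop.

Run:
```python
import cv2,numpy as np
t=cv2.imread("pics/top0.png");s=cv2.imread("pics/scene0.png")
a=cv2.resize(t[140:340,100:240],None,fx=3,fy=3,interpolation=cv2.INTER_CUBIC)
b=cv2.resize(t[180:280,310:420],(374,300),interpolation=cv2.INTER_CUBIC) # 3.4,3.0
c=cv2.resize(s[250:350,205:330],(374,300),interpolation=cv2.INTER_CUBIC) #2.99,3
cv2.imwrite("pics/c1.png",np.hstack([a,np.vstack([b,c])]))
d=s[80:230,285:445]; cv2.imwrite("pics/c2.png",cv2.resize(d,None,fx=4,fy=4,interpolation=cv2.INTER_CUBIC))
```

```text
(no output)
```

View pics/c1.png

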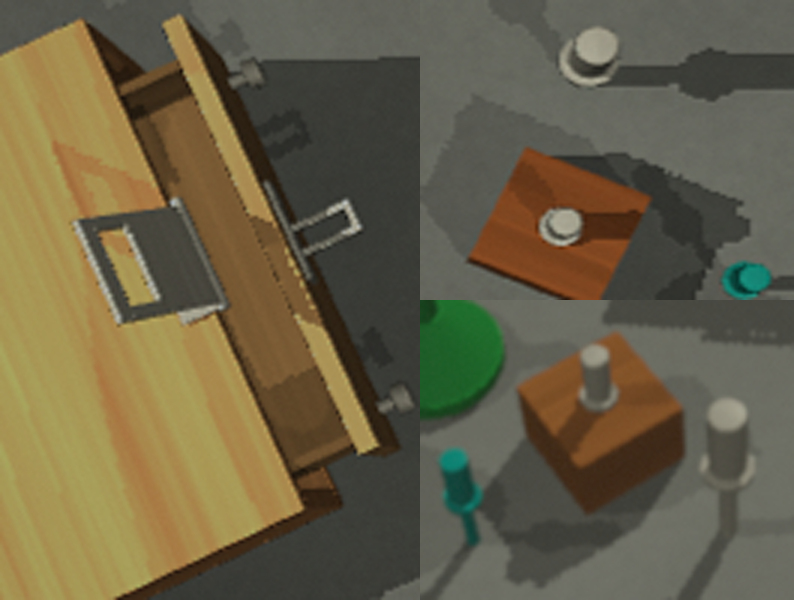

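View pics/c2.png

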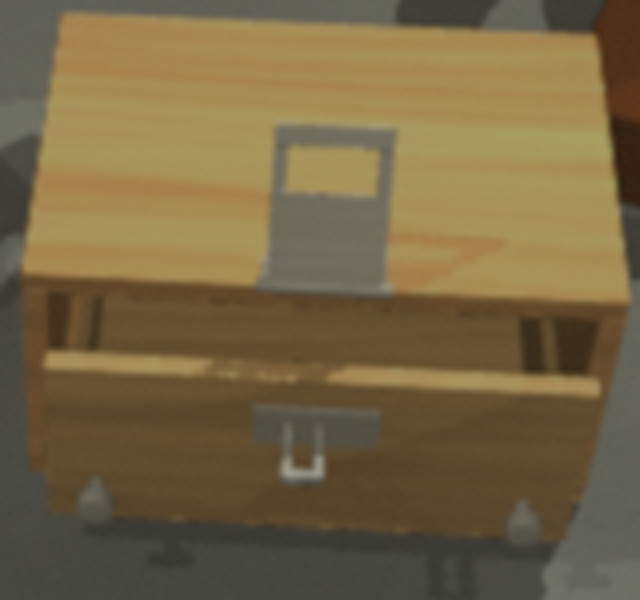

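The crops confirm it: the block pin is grey, and clearly smaller than the standing grey one. I'll fit the positions next.

```bash
cat > h.py <<'E'
import cv2,numpy as np
from station import ctrl
from scipy.optimize import least_squares
def proj(n,P):
    m=ctrl.camera_model(n); return cv2.projectPoints(np.atleast_2d(P).astype(float),np.array(m["rvec"]),np.array(m["tvec"]),np.array(m["intrinsics"]),None)[0][:,0]
def ray(n,uv,z):
    m=ctrl.camera_model(n);R=cv2.Rodrigues(np.array(m["rvec"]))[0];c=-R.T@np.array(m["tvec"]).ravel()
    d=R.T@np.linalg.inv(m["intrinsics"])@np.array([*uv,1.]);return c+d*(z-c[2])/d[2]
E
python3 - <<'E'
from h import *
L=np.array([[0,.145,.135],[0,-.145,.135],[.22,.145,.135],[.22,-.145,.135]])
W=lambda p,P:np.c_[p[0]+P[:,0]*np.cos(p[2])-P[:,1]*np.sin(p[2]),p[1]+P[:,0]*np.sin(p[2])+P[:,1]*np.cos(p[2]),P[:,2]]
# chest x into chest = image left -> world +y ; chest +y = world -x (image down)
T=np.array([[200.7,310],[127.7,146.7],[75,369],[3,204]])
S=np.array([[291.2,148.8],[441.8,155],[300.5,83.5],[434.5,89]])
f=lambda p:np.r_[(proj("top",W(p,L))-T).ravel(),(proj("scene",W(p,L))-S).ravel()]
r=least_squares(f,[.45,.2,1.4]);p=r.x;print(p.round(4),r.fun.round(1))
np.save("chest.npy",p)
def loc(q):
    d=q[:2]-p[:2];c,s=np.cos(p[2]),np.sin(p[2]);return np.round([d[0]*c+d[1]*s,-d[0]*s+d[1]*c,q[2]],4)
t=lambda u,v:(100+u/3,140+v/3)
sc=lambda u,v:(285+u/4,80+v/4)
for nm,q in dict(dr1=ray("top",t(185,15),.118),dr2=ray("top",t(380,447),.118),st1=ray("top",t(348,201),.093),st2=ray("top",t(360,230),.093),sts1=ray("scene",sc(281,475),.093),sts2=ray("scene",sc(324,472),.093),ht1=ray("top",t(75,220),.16),ht2=ray("top",t(120,325),.16),hh1=ray("top",t(178,200),.14),hh2=ray("top",t(225,305),.14),sht1=ray("scene",sc(276,127),.16),sht2=ray("scene",sc(396,129),.16),shh1=ray("scene",sc(262,290),.14),shh2=ray("scene",sc(392,294),.14)).items(): print(nm,loc(q))
for q in(ray("top",(352.9,254),.09),ray("top",(351.2,255.7),.054),ray("scene",(263.5,267.3),.09)):print("pin",q.round(4))
h=np.array([[-.006,0,.14]])
for a in(3.6,3.9,4.3):
    P=np.array([[-.006-.075*np.sin(a),y,.14-.075*np.cos(a)] for y in(.028,-.028)]);print(a,P[0].round(3),(proj("top",W(p,P))-[100,140])*3,((proj("scene",W(p,P))-[285,80])*4).round())
E
```

```text
[0.5342 0.0565 2.0043] [ 1.  -0.6 -0.2 -1.2 -1.9  1.1 -1.2 -0.5 -1.5  0.5  0.5  1.6 -0.7  0.5
 -1.1  0.5]
dr1 [-0.0483 -0.1279  0.118 ]
dr2 [-0.0468  0.1316  0.118 ]
st1 [-0.0844 -0.0015  0.093 ]
st2 [-0.0837  0.0161  0.093 ]
sts1 [-0.0823  0.0151  0.093 ]
sts2 [-0.0789 -0.0048  0.093 ]
ht1 [ 0.0424 -0.0393  0.16  ]
ht2 [0.0434 0.0206 0.16  ]
hh1 [-0.0068 -0.0309  0.14  ]
hh2 [-0.0065  0.0307  0.14  ]
sht1 [0.0937 0.0253 0.16  ]
sht2 [ 0.0963 -0.0341  0.16  ]
shh1 [-0.0068  0.0286  0.14  ]
shh2 [-0.0052 -0.0327  0.14  ]
pin [ 0.491 -0.246  0.09 ]
pin [ 0.4908 -0.2456  0.054 ]
pin [ 0.4902 -0.2417  0.09  ]
3.6 [0.027 0.028 0.207] [[129.48283471 316.36178409]
 [ 83.46627895 213.70284858]] [[273. 129.]
 [396. 134.]]
3.9 [0.046 0.028 0.194] [[102.63226616 334.50561474]
 [ 57.38146903 233.12465579]] [[273. 128.]
 [392. 133.]]
4.3 [0.063 0.028 0.17 ] [[ 85.64143736 352.68877332]
 [ 41.63632976 253.79642116]] [[270. 148.]
 [387. 153.]]
```

jog_arm --pt "0 0 -0.05 0 0 0.149 -1" --pt "0 0 -0.05 0 0 0.149 -1" --pt "0 0 -0.03 0 0 0.149 -1" --pt "0 0 0 0 0 0.149 -1" --pt "0 0 0 0 0 0.091 -1" --squeeze 10

```text
time_s: 0.6
ee_pos: [0.2397, 0.4952, 0.3361]
eef_rot: [3.141, -0.001, 1.998]
force: [0.2, 0.8, -0.7]
grip_width: 0.0572
grip_force: 0.0
```

```bash
cat >> h.py <<'E'
from scipy.spatial.transform import Rotation as Ro
def st():
    p=np.load("chest.npy");o=ctrl.get_obs();q=np.array(o["ee_pos"]);c,s=np.cos(p[2]),np.sin(p[2]);d=q[:2]-p[:2];f=np.array(o["force"])
    print("t",o["time_s"],"xyz",q.round(4),"local",np.round([d[0]*c+d[1]*s,-d[0]*s+d[1]*c,q[2]],4),"rpy",np.round(o["eef_rot"],3),"yawerr",round(o["eef_rot"][2]-p[2],4),"Floc",np.round([f[0]*c+f[1]*s,-f[0]*s+f[1]*c,f[2]],1),"w",round(o["grip_width"],4),round(o["grip_force"],1),"q",np.round(o["qpos"],2))
E
python3 -c "from h import *;st()"
```

```text
t 0.6 xyz [0.2397 0.4952 0.3361] local [0.5218 0.0831 0.3361] rpy [ 3.141e+00 -1.000e-03  1.998e+00] yawerr -0.0063 Floc [ 0.6 -0.5 -0.7] w 0.0572 0.0 q [1.05 0.24 1.3  0.   1.6  0.63]
```

jog_arm --pt "-0.045 0.01 0 0 0 0 -1" --pt "-0.045 0.01 0 0 0 0 -1" --pt "-0.045 0.01 0 0 0 0 -1" --pt "-0.045 0.01 0 0 0 0 -1" --pt "-0.045 0.01 0 0 0 0 -1"

```text
time_s: 1.1
ee_pos: [0.3801, 0.3101, 0.3353]
eef_rot: [-3.141, 0.0, 2.004]
force: [-0.0, 1.1, 0.6]
grip_width: 0.0177
grip_force: 0.0
```

jog_arm --pt "-0.045 0.01 0 0 0 0 -1" --pt "-0.045 0.01 0 0 0 0 -1" --pt "-0.045 0.01 0 0 0 0 -1" --pt "-0.045 0.01 0 0 0 0 -1" --pt "-0.045 0.01 0 0 0 0 -1"

```text
time_s: 1.6
ee_pos: [0.52, 0.1268, 0.3353]
eef_rot: [-3.141, -0.0, 2.004]
force: [0.8, 1.5, 0.2]
grip_width: 0.0006
grip_force: 0.0
```

jog_arm --pt "-0.045 0.01 0 0 0 0 -1" --pt "-0.045 0.01 0 0 0 0 -1" --pt "-0.045 0.01 0 0 0 0 -1" --pt "-0.045 0.01 0 0 0 0 -1" --pt "0 0 0 0 0 0 -1"

```text
time_s: 2.1
ee_pos: [0.6327, -0.0223, 0.3328]
eef_rot: [-3.138, -0.001, 1.999]
force: [-0.1, 0.1, 0.2]
grip_width: 0.0004
grip_force: 0.0
```

```bash
python3 -c "from h import *;st()"
```

```text
t 2.1 xyz [ 0.6327 -0.0223  0.3328] local [-0.1128 -0.0563  0.3328] rpy [-3.138e+00 -1.000e-03  1.999e+00] yawerr -0.0048 Floc [0.1 0.1 0.2] w 0.0004 0.0 q [-0.09  0.45  1.03 -0.    1.66 -0.52]
```

jog_arm --pt "0 0 0.048 0 0 0 -1" --pt "0 0 0.048 0 0 0 -1" --pt "0 0 0.048 0 0 0 -1" --pt "0 0 0.048 0 0 0 -1" --pt "0 0 0.048 0 0 0 -1"

```text
time_s: 2.6
ee_pos: [0.6304, -0.0175, 0.0937]
eef_rot: [-3.142, -0.0, 2.004]
force: [1.1, 0.9, -1.0]
grip_width: 0.0005
grip_force: 0.0
```

jog_arm --pt "0 0 0 0 0.149 0 -1" --pt "0 0 0 0 0.149 0 -1" --pt "0 0 0 0 0 0 -1"

```text
time_s: 2.9
ee_pos: [0.6309, -0.0197, 0.0941]
eef_rot: [-3.14, -0.303, 2.001]
force: [-0.7, 0.4, -1.1]
grip_width: 0.0003
grip_force: 0.0
```

```bash
python3 -c "from h import *;st()"
```

```text
t 2.9 xyz [ 0.6309 -0.0197  0.0941] local [-0.1097 -0.0557  0.0941] rpy [-3.14  -0.303  2.001] yawerr -0.0036 Floc [ 0.7  0.5 -1.1] w 0.0003 0.0 q [-0.19  0.68  1.26  0.25  1.39 -0.69]
```

jog_arm --pt "0.019 0 0.006 0 0 0 -1" --pt "0.019 0 0.006 0 0 0 -1" --pt "0.014 0 0.0045 0 0 0 -1" --pt "0.0095 0 0.003 0 0 0 -1" --pt "0.0095 0 0.003 0 0 0 -1"

```text
time_s: 3.4
ee_pos: [0.5996, 0.0501, 0.095]
eef_rot: [3.141, -0.297, 2.004]
force: [0.5, -2.9, 0.3]
grip_width: 0.0007
grip_force: 1.2
```

jog_arm --pt "0.0095 0 0.003 0 0 0 -1" --pt "0.0095 0 0.003 0 0 0 -1" --pt "0.003 0 0.001 0 0 0 -1" --pt "0.003 0 0.001 0 0 0 -1" --pt "0 0 0 0 0 0 -1"

```text
time_s: 3.9
ee_pos: [0.5893, 0.0724, 0.0947]
eef_rot: [3.141, -0.295, 2.004]
force: [2.7, -9.5, 1.6]
grip_width: 0.0004
grip_force: 4.8
```

```bash
python3 -c "from h import *;st()"
```

```text
t 3.9 xyz [0.5893 0.0724 0.0947] local [-0.0087 -0.0567  0.0947] rpy [ 3.141 -0.295  2.004] yawerr -0.0007 Floc [-9.8  1.6  1.6] w 0.0004 4.8 q [-0.06  0.58  1.42  0.27  1.29 -0.58]
```

jog_arm --pt "0.002 0 0.0006 0 0 0 -1" --pt "0.002 0 0.0006 0 0 0 -1" --pt "0 0 0 0 0 0 -1"

```text
time_s: 4.2
ee_pos: [0.5891, 0.073, 0.0949]
eef_rot: [3.139, -0.289, 2.002]
force: [11.5, -27.8, -0.3]
grip_width: 0.0007
grip_force: 15.1
```

jog_arm --pt "0.002 0 0.0006 0 0 0 -1" --pt "0.002 0 0.0006 0 0 0 -1" --pt "0 0 0 0 0 0 -1"

```text
time_s: 4.5
ee_pos: [0.5889, 0.0735, 0.095]
eef_rot: [3.138, -0.283, 2.001]
force: [17.4, -49.0, -2.5]
grip_width: 0.0008
grip_force: 26.2
```

```bash
python3 -c "from h import *;st()"
```

```text
t 4.5 xyz [0.5889 0.0735 0.095 ] local [-0.0075 -0.0567  0.095 ] rpy [ 3.138 -0.283  2.001] yawerr -0.0036 Floc [-51.8   4.8  -2.5] w 0.0008 26.2 q [-0.05  0.57  1.43  0.26  1.28 -0.57]
```

jog_arm --pt "-0.03 0 -0.009 0 0 0 -1" --pt "-0.03 0 -0.009 0 0 0 -1" --pt "0 0 0 0 -0.149 0 -1" --pt "0 0 0 0 -0.149 0 -1" --pt "0 0 -0.05 0 0 0 -1"

```text
time_s: 5.0
ee_pos: [0.6084, 0.0261, 0.1388]
eef_rot: [-3.133, 0.0, 2.006]
force: [0.6, -1.1, 0.1]
grip_width: 0.0003
grip_force: 0.0
```

jog_arm --pt "0 -0.028 -0.05 0 0 0 -1" --pt "0 -0.028 -0.05 0 0 0 -1" --pt "0 0 -0.05 0 0 0 -1" --pt "0 0 0 0 0 0 -1"

```text
time_s: 5.4
ee_pos: [0.5684, 0.0037, 0.2886]
eef_rot: [3.132, 0.005, 2.004]
force: [-0.3, -0.2, -0.7]
grip_width: 0.0008
grip_force: 0.0
```

Run:
```python
from h import *
st()
a=ctrl.camera("scene")[70:220,270:450];b=ctrl.camera("top")[130:380,0:250]
cv2.imwrite("pics/c3.png",np.hstack([cv2.resize(a[:,:,::-1],(480,400),interpolation=2),cv2.resize(b[:,:,::-1],(320,400),interpolation=2)[:, :320]]))
```

```text
t 5.4 xyz [0.5684 0.0037 0.2886] local [-0.0623 -0.0088  0.2886] rpy [3.132 0.005 2.004] yawerr -0.0007 Floc [-0.1  0.4 -0.7] w 0.0008 0.0 q [-0.06  0.29  1.35  0.    1.5  -0.49]
```

View pics/c3.png

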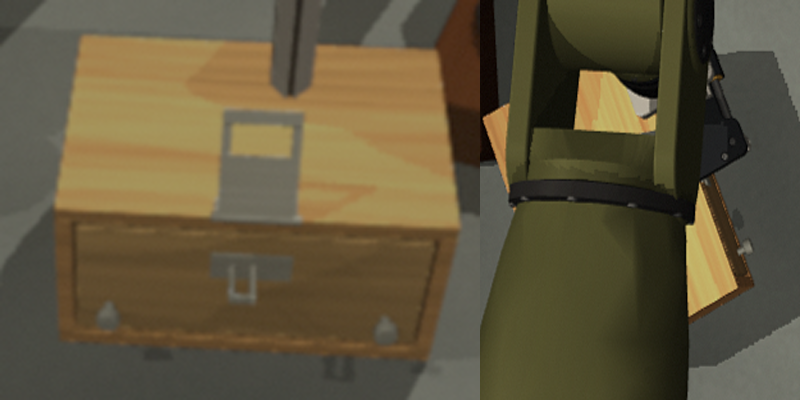

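The picture shows the drawer flush and shut, the hasp still laid back (crop 260,160) and the staple at (243,285). Next I go behind the hasp.

jog_arm --pt "0.048 -0.008 0 0 0 0 -1" --pt "0.048 0 0 0 0 0 -1" --pt "0.048 0 0 0 0 0 -1" --pt "0 0 0.045 0 0 0 -1" --pt "0 0 0.04 0 0 0 -1"

```text
time_s: 6.0
ee_pos: [0.4984, 0.1324, 0.1938]
eef_rot: [-3.141, -0.001, 2.006]
force: [0.5, 0.4, -0.9]
grip_width: 0.0006
grip_force: 0.0
```

jog_arm --pt "0 0 0.036 0 0 0 -1" --pt "0 0 0 0 0 0 -1"

```text
time_s: 6.2
ee_pos: [0.4967, 0.1307, 0.1548]
eef_rot: [-3.132, -0.003, 2.004]
force: [0.5, 0.4, 0.6]
grip_width: 0.0002
grip_force: 0.0
```

```bash
python3 -c "from h import *;st()"
```

```text
t 6.2 xyz [0.4967 0.1307 0.1548] local [0.0831 0.0029 0.1548] rpy [-3.132e+00 -3.000e-03  2.004e+00] yawerr -0.0002 Floc [ 0.1 -0.6  0.6] w 0.0002 0.0 q [ 0.19  0.27  1.68  0.    1.2  -0.25]
```

jog_arm --pt "-0.02 0 -0.009 0 0 0 -1" --pt "-0.02 0 0 0 0 0 -1" --pt "-0.015 0 0 0 0 0 -1" --pt "-0.015 0 0 0 0 0 -1" --pt "-0.015 0 0 0 0 0 -1"

```text
time_s: 6.7
ee_pos: [0.5355, 0.0531, 0.1696]
eef_rot: [-3.142, -0.001, 2.004]
force: [-1.4, 3.8, -0.3]
grip_width: 0.0004
grip_force: 1.4
```

jog_arm --pt "-0.015 0 0 0 0 0 -1" --pt "-0.005 0 0 0 0 0 -1" --pt "0 0 0 0 0 0 -1"

```text
time_s: 7.0
ee_pos: [0.5438, 0.0349, 0.1693]
eef_rot: [-3.141, 0.0, 2.003]
force: [-0.4, -0.4, -1.0]
grip_width: 0.0002
grip_force: 0.0
```

```bash
python3 -c "from h import *;st()"
```

```text
t 7.0 xyz [0.5438 0.0349 0.1693] local [-0.0236  0.0003  0.1693] rpy [-3.141  0.     2.003] yawerr -0.0014 Floc [-0.2  0.6 -1. ] w 0.0002 0.0 q [-0.    0.32  1.58 -0.    1.24 -0.43]
```

jog_arm --pt "-0.007 0 0.019 0 0 0 -1" --pt "-0.01 0 0.01 0 0 0 -1" --pt "0 0 0.01 0 0 0 -1" --pt "0 0 0.015 0 0 0 -1" --pt "0 0 0 0 0 0 -1"

```text
time_s: 7.5
ee_pos: [0.5498, 0.0203, 0.1136]
eef_rot: [-3.139, -0.001, 2.004]
force: [0.1, 0.1, -0.3]
grip_width: 0.0009
grip_force: 0.0
```

```bash
python3 -c "from h import *;st()"
```

```text
t 7.5 xyz [0.5498 0.0203 0.1136] local [-0.0394  0.001   0.1136] rpy [-3.139e+00 -1.000e-03  2.004e+00] yawerr -0.0005 Floc [ 0.  -0.1 -0.3] w 0.0009 0.0 q [-0.03  0.39  1.62 -0.    1.13 -0.46]
```

jog_arm --pt "0.01 0 0.008 0 0 0 -1" --pt "0.008 0 0.001 0 0 0 -1" --pt "0.005 0 0 0 0 0 -1" --pt "0.003 0 0 0 0 0 -1" --pt "0 0 0 0 0 0 -1"

```text
time_s: 8.0
ee_pos: [0.5413, 0.0403, 0.1063]
eef_rot: [3.141, 0.008, 2.003]
force: [18.3, -33.2, -15.8]
grip_width: 0.0008
grip_force: 18.6
```

```bash
python3 -c "from h import *;st()"
```

```text
t 8.0 xyz [0.5413 0.0403 0.1063] local [-0.0177  0.0004  0.1063] rpy [3.141 0.008 2.003] yawerr -0.0008 Floc [-37.9  -2.7 -15.8] w 0.0008 18.6 q [ 0.01  0.38  1.65 -0.01  1.1  -0.42]
```

jog_arm --pt "-0.03 0 0 0 0 0 0" --pt "-0.03 0 -0.02 0 0 0 0" --pt "0 0 -0.04 0 0 0 0" --pt "0 0 -0.04 0 0 0 0" --pt "0 0 0 0 0 0 0"

```text
time_s: 8.5
ee_pos: [0.5667, -0.0103, 0.2123]
eef_rot: [3.134, 0.004, 2.004]
force: [-0.2, 0.2, -0.8]
grip_width: 0.037
grip_force: 0.0
```

Run:
```python
from h import *
st()
a=ctrl.camera("scene")[120:220,310:410]
cv2.imwrite("pics/c4.png",cv2.resize(a[:,:,::-1],(600,600),interpolation=2))
p=np.load("chest.npy");c,s=np.cos(p[2]),np.sin(p[2])
for x,y,z in((-.038,.0155,.093),(-.038,-.0035,.093),(-.008,.028,.065),(-.008,-.028,.065),(-.006,.028,.14)): print((proj("scene",[p[0]+x*c-y*s,p[1]+x*s+y*c,z])-[310,120])*6)
```

```text
t 8.5 xyz [ 0.5667 -0.0103  0.2123] local [-0.0742 -0.0014  0.2123] rpy [3.134 0.004 2.004] yawerr -0.0003 Floc [ 0.3  0.1 -0.8] w 0.037 0.0 q [-0.08  0.33  1.47  0.    1.34 -0.52]
[[273.18766914 374.10356483]]
[[332.66156876 377.08938966]]
[[232.15026187 371.38035035]]
[[400.73365369 379.84216459]]
[[244.85974037 193.46006898]]
```

View pics/c4.png

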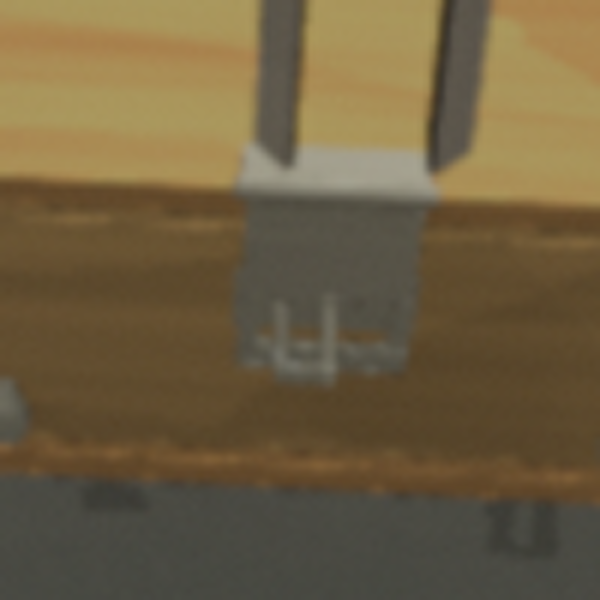

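The hasp hangs flat and the staple comes through its slot (crop 305,340), so its centre is at about local y = +5 mm. I'll squeeze the staple to a known place.

jog_arm --pt "0.025 -0.0065 0.03 0 0 0 0.1" --pt "0.02 0 0.03 0 0 0 0.1" --pt "0 0 0.03 0 0 0 0.1" --pt "0 0 0.03 0 0 0 0.1" --pt "0 0 0.005 0 0 0 0.1"

```text
time_s: 9.05
ee_pos: [0.5378, 0.0281, 0.0776]
eef_rot: [-3.136, -0.003, 2.005]
force: [0.3, -0.1, 0.6]
grip_width: 0.0519
grip_force: 0.0
```

```bash
python3 -c "from h import *;st()"
```

```text
t 9.05 xyz [0.5378 0.0281 0.0776] local [-0.0272  0.0086  0.0776] rpy [-3.136e+00 -3.000e-03  2.005e+00] yawerr 0.0003 Floc [-0.2 -0.3  0.6] w 0.0519 0.0 q [-0.02  0.42  1.68  0.    1.05 -0.45]
```

jog_arm --pt "0 0.0035 0 0 0 0 -1" --pt "0 0 0 0 0 0 -1" --pt "0 0 0 0 0 0 -1" --pt "0 0 0 0 0 0 -1" --pt "0 0 0 0 0 0 -1" --squeeze 12

```text
time_s: 9.55
ee_pos: [0.5435, 0.0288, 0.0821]
eef_rot: [3.141, 0.0, 2.004]
force: [-4.0, -1.9, 4.8]
grip_width: 0.0189
grip_force: 12.0
```

```bash
python3 -c "from h import *;st()"
```

```text
t 9.55 xyz [0.5435 0.0288 0.0821] local [-0.029   0.0032  0.0821] rpy [3.141 0.    2.004] yawerr -0.0005 Floc [-0.1  4.4  4.8] w 0.0189 12.0 q [-0.01  0.42  1.66 -0.    1.06 -0.45]
```

jog_arm --pt "0 0 0 0 0 0 -1" --pt "0 0 0 0 0 0 -1" --pt "0 0 0 0 0 0 -1"

```text
time_s: 9.85
ee_pos: [0.5436, 0.0288, 0.0821]
eef_rot: [3.141, 0.0, 2.004]
force: [-2.9, -1.3, 6.0]
grip_width: 0.0189
grip_force: 12.0
```

jog_arm --pt "0 0 0 0 0 0 -1"

```text
time_s: 9.95
ee_pos: [0.5436, 0.0288, 0.0821]
eef_rot: [3.141, 0.0, 2.004]
force: [-2.0, -1.4, 6.4]
grip_width: 0.0189
grip_force: 12.0
```

```bash
python3 -c "from h import *;st()"
```

```text
t 9.95 xyz [0.5436 0.0288 0.0821] local [-0.029   0.0031  0.0821] rpy [3.141 0.    2.004] yawerr -0.0006 Floc [-0.4  2.4  6.4] w 0.0189 12.0 q [-0.01  0.42  1.66 -0.    1.06 -0.45]
```

jog_arm --pt "0 0 0 0 0 0 0.1" --pt "0 0 0 0 0 0 0.1" --pt "0 0 -0.045 0 0 0 0.1" --pt "0 0 -0.045 0 0 0 0.1" --pt "-0.02 -0.01 -0.04 0 0 0 0.1"

```text
time_s: 10.45
ee_pos: [0.5427, 0.0078, 0.2135]
eef_rot: [3.141, -0.0, 2.006]
force: [0.9, -0.6, 0.2]
grip_width: 0.0511
grip_force: 0.0
```

jog_arm --pt "-0.041 -0.03 0 0 0 0 0.1" --pt "-0.041 -0.03 0 0 0 0 0.1" --pt "-0.041 -0.03 0 0 0 0 0.1" --pt "-0.041 -0.03 0 0 0 0 0.1" --pt "-0.041 -0.033 0 0 0 0 0.1"

```text
time_s: 10.95
ee_pos: [0.4904, -0.2399, 0.2114]
eef_rot: [3.141, 0.0, 2.004]
force: [0.6, -0.6, -0.1]
grip_width: 0.0517
grip_force: 0.0
```

jog_arm --pt "0 0 0 0 0 0 0.1" --pt "0 0 0 0 0 0 0.1"

```text
time_s: 11.15
ee_pos: [0.4908, -0.2386, 0.2111]
eef_rot: [-3.142, -0.0, 2.002]
force: [0.5, 0.4, 0.2]
grip_width: 0.0519
grip_force: 0.0
```

Run:
```python
from h import *
st()
a=ctrl.camera("scene");b=ctrl.camera("top")
cv2.imwrite("pics/c5.png",np.hstack([cv2.resize(a[190:310,200:320,::-1],(400,400),interpolation=2),cv2.resize(b[195:315,290:410,::-1],(400,400),interpolation=2)]))
```

```text
t 11.15 xyz [ 0.4908 -0.2386  0.2111] local [-0.2495  0.1633  0.2111] rpy [-3.142 -0.     2.002] yawerr -0.0025 Floc [ 0.1 -0.6  0.2] w 0.0519 0.0 q [-0.52  0.29  1.53  0.    1.33 -0.95]
```

View pics/c5.png

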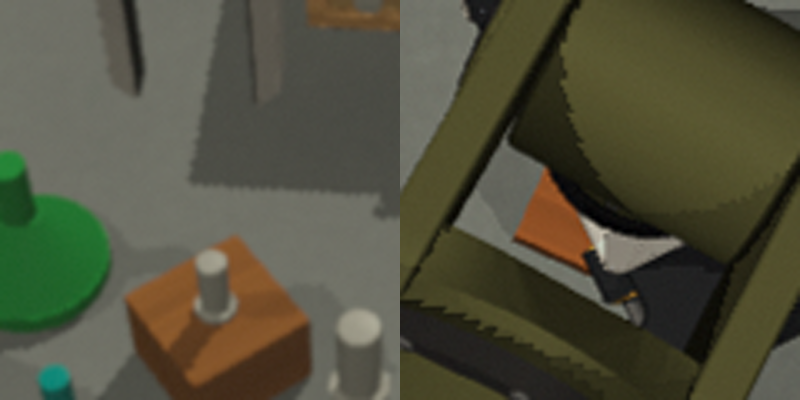

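The pin still stands untouched in the block (crop 212,285) with the fingers above it. I'll descend onto it.

jog_arm --pt "-0.005 -0.0025 0.045 0 0 0 0.1" --pt "0 0 0.045 0 0 0 0.1" --pt "0 0 0.03 0 0 0 0.1" --pt "0 0 0.02 0 0 0 0.1" --pt "0 0 0.008 0 0 0 0.1"

```text
time_s: 11.75
ee_pos: [0.4907, -0.2418, 0.0615]
eef_rot: [-3.14, -0.002, 2.006]
force: [0.1, -0.3, 0.8]
grip_width: 0.0514
grip_force: 0.0
```

jog_arm --pt "0 0 0 0 0 0 0.1" --pt "0 0 0 0 0 0 0.1"

```text
time_s: 11.95
ee_pos: [0.4917, -0.2434, 0.0645]
eef_rot: [3.141, 0.001, 2.005]
force: [0.1, -0.5, 0.3]
grip_width: 0.052
grip_force: 0.0
```

```bash
python3 -c "from h import *;st()"
```

```text
t 11.95 xyz [ 0.4917 -0.2434  0.0645] local [-0.2542  0.1645  0.0645] rpy [3.141e+00 1.000e-03 2.005e+00] yawerr 0.0004 Floc [-0.5  0.1  0.3] w 0.052 0.0 q [-0.53  0.45  1.66  0.    1.02 -0.96]
```

Good: close on the handle, slightly lower.

jog_arm --pt "0 -0.001 0.003 0 0 0 0.1" --pt "0 0 0 0 0 0 -1" --pt "0 0 0 0 0 0 -1" --pt "0 0 0 0 0 0 -1" --pt "0 0 0 0 0 0 -1" --squeeze 12

```text
time_s: 12.45
ee_pos: [0.4901, -0.2441, 0.0605]
eef_rot: [3.141, 0.0, 2.004]
force: [0.3, 0.1, -0.1]
grip_width: 0.0231
grip_force: 0.0
```

jog_arm --pt "0 0 0 0 0 0 -1" --pt "0 0 0 0 0 0 -1" --squeeze 25

```text
time_s: 12.65
ee_pos: [0.4901, -0.2441, 0.0604]
eef_rot: [3.142, 0.0, 2.004]
force: [-0.3, 0.1, 0.8]
grip_width: 0.0151
grip_force: 25.0
```

```bash
python3 -c "from h import *;st()"
```

```text
t 12.65 xyz [ 0.4901 -0.2441  0.0604] local [-0.2542  0.1663  0.0604] rpy [3.142 0.    2.004] yawerr -0.0004 Floc [0.2 0.2 0.8] w 0.0151 25.0 q [-0.53  0.46  1.67 -0.    1.02 -0.96]
```

jog_arm --pt "0 0 -0.03 0 0 0 -1" --pt "0 0 -0.04 0 0 0 -1" --pt "0 0 -0.04 0 0 0 -1" --pt "0 0 -0.01 0 0 0 -1" --pt "0 0 0 0 0 0 -1"

```text
time_s: 13.15
ee_pos: [0.4905, -0.2443, 0.1816]
eef_rot: [3.14, 0.002, 2.004]
force: [-0.7, 0.2, -1.9]
grip_width: 0.0153
grip_force: 25.0
```

jog_arm --pt "0.035 0.025 0 0 0 0 -1" --pt "0.035 0.025 0 0 0 0 -1" --pt "0.035 0.025 0 0 0 0 -1" --pt "0.035 0.025 0 0 0 0 -1" --pt "0.03 0.025 0 0 0 0 -1"

```text
time_s: 13.65
ee_pos: [0.5314, -0.0352, 0.1784]
eef_rot: [-3.139, -0.002, 2.004]
force: [0.9, 0.3, -0.8]
grip_width: 0.0153
grip_force: 25.0
```

jog_arm --pt "0.03 0.025 0 0 0 0 -1" --pt "0.03 0.013 0 0 0 0 -1" --pt "0 0 0 0 0 0 -1" --pt "0 0 0 0 0 0 -1" --pt "0 0 0 0 0 0 -1"

```text
time_s: 14.15
ee_pos: [0.5411, 0.0324, 0.1793]
eef_rot: [-3.14, -0.001, 2.003]
force: [-0.7, 0.6, -0.2]
grip_width: 0.0154
grip_force: 25.0
```

Run:
```python
from h import *
st()
a=ctrl.camera("scene");p=np.load("chest.npy");c,s=np.cos(p[2]),np.sin(p[2])
cv2.imwrite("pics/c6.png",cv2.resize(a[110:210,310:410,::-1],(600,600),interpolation=2))
o=ctrl.get_obs()["ee_pos"]
for z in(-.0104,-.0554): print((proj("scene",[o[0],o[1],o[2]+z])-[310,110])*6)
```

```text
t 14.15 xyz [0.5411 0.0324 0.1793] local [-0.0247  0.0038  0.1793] rpy [-3.140e+00 -1.000e-03  2.003e+00] yawerr -0.0011 Floc [ 0.8  0.4 -0.2] w 0.0154 25.0 q [-0.01  0.31  1.58 -0.    1.26 -0.44]
[[328.2907313  223.61111651]]
[[317.44903284 335.0478891 ]]
```

View pics/c6.png

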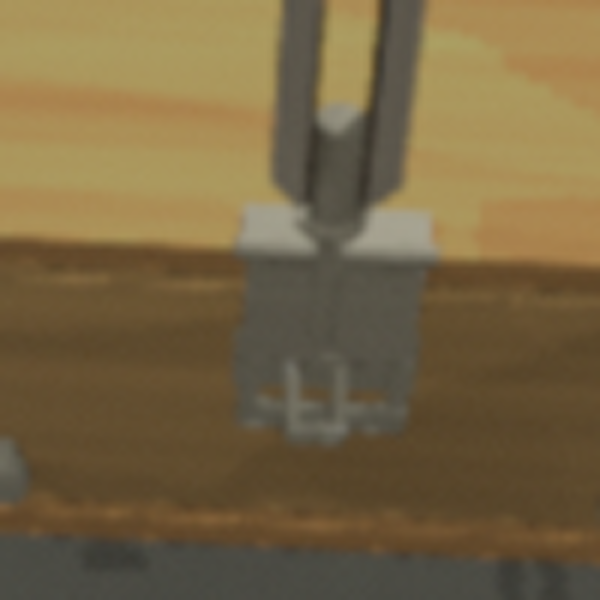

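The pin is held upright over the loop. Its shank end (322,345) is in line with the staple opening (319,395). I'll settle, then check the reading.

jog_arm --pt "0.002 0.0005 0 0 0 0 -1" --pt "0 0 0 0 0 0 -1"

```text
time_s: 14.4
ee_pos: [0.541, 0.0348, 0.1803]
eef_rot: [-3.141, -0.0, 2.003]
force: [0.1, 0.0, -0.6]
grip_width: 0.0153
grip_force: 25.0
```

jog_arm --pt "0 0 0 0 0 0 -1"

```text
time_s: 14.5
ee_pos: [0.5411, 0.0349, 0.1804]
eef_rot: [3.142, 0.0, 2.003]
force: [0.0, -1.3, 0.2]
grip_width: 0.0158
grip_force: 25.0
```

jog_arm --pt "0 0 0 0 0 0 -1"

```text
time_s: 14.6
ee_pos: [0.5411, 0.035, 0.1804]
eef_rot: [3.142, 0.0, 2.004]
force: [0.7, 0.5, -0.5]
grip_width: 0.0154
grip_force: 25.0
```

```bash
python3 -c "from h import *;st()"
```

```text
t 14.6 xyz [0.5411 0.035  0.1804] local [-0.0223  0.0028  0.1804] rpy [3.142 0.    2.004] yawerr -0.0007 Floc [ 0.1 -0.8 -0.5] w 0.0154 25.0 q [-0.    0.3   1.58 -0.    1.26 -0.44]
```

jog_arm --pt "0 -0.0003 0.01 0 0 0 -1" --pt "0 0 0.01 0 0 0 -1" --pt "0 0 0.01 0 0 0 -1" --pt "0 0 0.01 0 0 0 -1" --pt "0 0 0 0 0 0 -1"

```text
time_s: 15.1
ee_pos: [0.5401, 0.035, 0.1385]
eef_rot: [-3.139, -0.001, 2.004]
force: [1.0, 0.1, -0.3]
grip_width: 0.0153
grip_force: 25.0
```

```bash
python3 -c "from h import *;st()"
```

```text
t 15.1 xyz [0.5401 0.035  0.1385] local [-0.0219  0.0037  0.1385] rpy [-3.139e+00 -1.000e-03  2.004e+00] yawerr -0.0005 Floc [-0.4 -1.  -0.3] w 0.0153 25.0 q [-0.    0.35  1.62 -0.    1.18 -0.44]
```

jog_arm --pt "0 0 0.01 0 0 0 -1" --pt "0 0 0.01 0 0 0 -1" --pt "0 0 0.008 0 0 0 -1" --pt "0 0 0.004 0 0 0 -1" --pt "0 0 0 0 0 0 -1"

```text
time_s: 15.6
ee_pos: [0.5406, 0.035, 0.1077]
eef_rot: [-3.141, -0.0, 2.004]
force: [0.2, -0.4, -1.4]
grip_width: 0.0158
grip_force: 25.0
```

```bash
python3 -c "from h import *;st()"
```

```text
t 15.6 xyz [0.5406 0.035  0.1077] local [-0.0221  0.0032  0.1077] rpy [-3.141 -0.     2.004] yawerr -0.0005 Floc [-0.4 -0.1 -1.4] w 0.0158 25.0 q [-0.    0.38  1.65  0.    1.11 -0.44]
```

jog_arm --pt "0 0 0.002 0 0 0 -1" --pt "0 0 0.001 0 0 0 -1" --pt "0 0 0 0 0 0 -1"

```text
time_s: 15.9
ee_pos: [0.5409, 0.0351, 0.1055]
eef_rot: [3.141, 0.0, 2.004]
force: [-0.4, -0.5, -0.6]
grip_width: 0.0152
grip_force: 25.0
```

```bash
python3 -c "from h import *;st()"
```

```text
t 15.9 xyz [0.5409 0.0351 0.1055] local [-0.0222  0.003   0.1055] rpy [3.141 0.    2.004] yawerr -0.0005 Floc [-0.3  0.5 -0.6] w 0.0152 25.0 q [-0.    0.39  1.65 -0.    1.1  -0.44]
```

jog_arm --pt "0 0 0.0015 0 0 0 -1" --pt "0 0 0 0 0 0 -1" --pt "0 0 0 0 0 0 -0.5" --pt "0 0 0 0 0 0 0.1" --pt "0 0 0 0 0 0 0.1"

```text
time_s: 16.4
ee_pos: [0.5409, 0.0351, 0.104]
eef_rot: [3.141, 0.0, 2.004]
force: [0.2, 0.3, 0.3]
grip_width: 0.0359
grip_force: 0.0
```

jog_arm --pt "0 0 0 0 0 0 0.1" --pt "0 0 -0.02 0 0 0 0.1" --pt "0 0 -0.04 0 0 0 0.1" --pt "0 0 -0.04 0 0 0 0.1" --pt "0 0 -0.04 0 0 0 0.1"

```text
time_s: 16.9
ee_pos: [0.5406, 0.035, 0.2456]
eef_rot: [3.142, 0.0, 2.004]
force: [0.5, 0.1, 0.6]
grip_width: 0.0515
grip_force: 0.0
```

Run:
```python
from h import *
st()
a=ctrl.camera("scene");p=np.load("chest.npy");c,s=np.cos(p[2]),np.sin(p[2])
cv2.imwrite("pics/c7.png",cv2.resize(a[110:230,290:410,::-1],(600,600),interpolation=2))
x,y=-.0222,.003
for z in(.133,.093,.048): print(z,(proj("scene",[p[0]+x*c-y*s,p[1]+x*s+y*c,z])-[290,110])*5)
```

```text
t 16.9 xyz [0.5406 0.035  0.2456] local [-0.0221  0.0032  0.2456] rpy [3.142 0.    2.004] yawerr -0.0005 Floc [-0.1 -0.5  0.6] w 0.0515 0.0 q [-0.    0.25  1.49 -0.    1.4  -0.44]
0.133 [[368.40746682 256.87937111]]
0.093 [[360.73177474 335.25420661]]
0.048 [[352.62672948 418.01307476]]
```

View pics/c7.png

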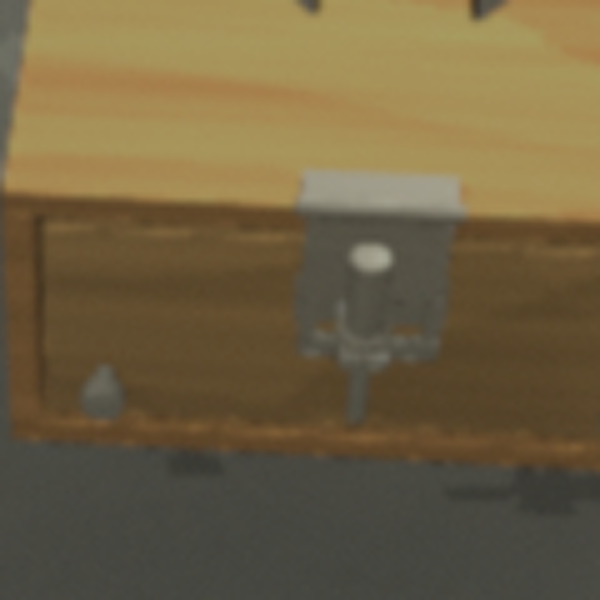

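The pin stands in the staple with its collar seated: the handle top is at (371,257), against (368,257) predicted, and the shank end is at (355,420). The gripper is clear, so I'm handing in.

```bash
python3 -c "from station import ctrl;print(ctrl.hand_in())"
```

```text
the job is handed in; nothing more can be done
None
```

The drawer is shut and caught, the hasp is flat with the staple through its slot, the pin is seated in the loop on its collar, and I never touched the bystanders; handed in at about 17 s of the 70 s, with no verdict returned, and the only readings near the 40 N limit were a brief 52 N at the wrist with the fingertips on the drawer front at its stop and about 41 N on the hasp.

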